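# Lay out four turned parts on the measuring pallet

### The arm

A 6-joint arm with a two-finger parallel gripper is mounted at the origin on the work surface. World frame = base frame: x ahead of the robot, y to its left, z up, the work surface at z = 0. Lengths are in mm, angles in rad, forces in N, time in s.
With the tool pointing down it reaches from about 400 to 825 mm from the base axis. Payload 7 kg.
Tool frame: the origin (TCP) lies at the very end of the fingers, on their centre line; the grasp point (between the pads) lies 19 mm behind it; z points along the fingers, y is the direction in which the jaws open and shut (so a half turn about z gives the same grasp; the last joint's range is limited). The gripper opens to 88 mm and grips with 3 to 60 N. Pads are 19 mm wide; open, the fingers measure 130 mm over their backs; the gripper's body (78 mm by 193 mm) begins 47 mm behind the grasp point.
Start: joints at [-0.97, 0.359, 0.012, 0, -1.224, -0.288], TCP at [207.687, -642.232, 226.561] pointing down, gripper open.
Joint ranges: [-3.07, 3.07], [-1.43, 2.12], [-1.02, 1.25], [-3.03, 1.67], [-3.05, -0], [-3.03, 3.03]. Speed limits (rad/s): [2.39, 2.39, 3.01, 3.14, 3.14, 3.14].

### API

Orientations are given as a unit quaternion [x, y, z, w].
In Python, from plant import bot gives the robot as it stands. Calls block until the motion is done:
- bot.move_ptp(position, orientation): joint-space move of the TCP to a pose.
- bot.line_to(position, velocity=150, ori=None): straight line of the TCP; ori=None keeps the orientation; velocity is the mean speed in mm/s.
- bot.move_joints(angles): joint-space move.
- bot.move_gripper(opening, force=None): finger opening in mm; force is the grip in N (None keeps the last); returns when the fingers have stopped.
- bot.pause(seconds).
- bot.solve_ik(position, orientation): joint angles nearest the present ones, or None.
- bot.read_state(): the state.
- bot.camera(name): name is "scene" or "top" or "wrist"; returns the picture (420x560x3 uint8, red, green, blue); there is no depth.
- bot.get_calibration(name): a dict with "fx", "fy", "cx", "cy" (pixels), "distortion" ([k1, k2, p1, p2, k3] as OpenCV has them; the pictures are not rectified), "view" (4x4, takes a point from world to camera coordinates); the wrist camera has in their place "T_tool_cam" (4x4, takes a point from camera to tool coordinates, whose origin is the TCP and whose axes are the flange's). Camera axes: x right, y up, looking along -z (the intrinsics and any distortion apply to the point x, -y, -z); pixel columns grow to the right and rows downward; lengths in mm; the calibration is good to about 2 mm. A picture is of the moment at which its call begins: read the wrist's pose just before it. get_calibration takes no time and is no camera call.
A pose or a line that the arm cannot do raises bot.Unreachable and nothing moves.
- bot.close_job(): hands the job in, once; it reports no verdict.
The state is a dict: "t": time; "joint_pos": joint angles; "qvel": joint speeds; "tau": joint torques, N m; "tcp_pos": TCP position; "eef_rot": TCP orientation; "contact_force": force on the tool from outside, world axes, zero at the start; "moment": the same for the moment, N m; "width": finger opening in mm.
Only numpy, scipy, OpenCV 4.12 (cv2) and the standard library are available. Lean on these libraries where they do the work, as an engineer would, in place of code of your own. Each camera call takes 0.05 s, during which the arm holds its last target. There are 200 camera calls.

### The job

Load the glass-topped measuring pallet for the optical measuring machine: stand the steel disc on it exactly midway between the red and the blue datum dot, and the brass bush centred on top of the disc; lay the green ring centred round the blue dot, so that the dot shows in the middle of its hole; and set the white gear, hub up, 60 mm straight behind the red dot (on the side away from the robot, measured centre to centre and square to the pallet's long edges). Leave all four parts lying flat, at rest and released, and do not disturb the black lens with the yellow band that stands on the table.

Things in the scene. Friction and masses are not known exactly. Their poses are not given: they have to be found in the camera images.
- pallet: Fixed measuring pallet: an aluminium frame with a flush dark glass pane, 200 mm (its own x, away from the robot) by 300 mm (its own y, the long edges) by 12 mm high, so its flat top is 12 mm above the table. Origin: centre of its underside. It may stand turned up to about 7 degrees.
- mark_red: Flat red datum dot, 24 mm across and under 1 mm thick (no obstacle), with a small white centre, stuck on the pallet's glass on its left or right half. Origin: its centre, on the pallet's top face, 12 mm above the table. Its axes are parallel to the pallet's: x points straight behind (away from the robot), y along the pallet's long edges to the left.
- mark_blue: Flat blue datum dot, like the red one, on the other half of the pallet, 160 mm from the red dot along the pallet's long edges (centre to centre). Origin and axes as for the red dot.
- disc_mid (a point): Centre (half-way up, 9 mm above its underside) of the bright steel disc, solid, 52 mm diameter, 18 mm high, about 0.3 kg. Loose, standing flat on the table at the start, anywhere to the left or right of the pallet; round, so it may be gripped across its diameter at any yaw. z is up along its axis.
- bush_mid (a point): Centre (half-way up, 15 mm above its underside) of the brass bush, a short tube of 30 mm outer and 16 mm inner diameter, 30 mm high, about 0.13 kg. Loose, standing flat on the table at the start, anywhere to the left or right of the pallet; round, so it may be gripped across its diameter at any yaw. z is up along its axis.
- ring_mid (a point): Centre (half-way up, 8 mm above its underside) of the green painted ring, 50 mm outer and 32 mm inner diameter, 16 mm high, about 0.06 kg. Loose, standing flat on the table at the start, anywhere to the left or right of the pallet; round, so it may be gripped across its diameter at any yaw. z is up along its axis.
- gear_mid (a point): Centre (half-way up, 12 mm above its underside) of the white plastic gear: a toothed wheel 49 mm across its teeth and 16 mm high, with a hub of 22 mm diameter (black bore mark) on top up to 24 mm, about 0.04 kg. It starts hub up. Loose, standing flat on the table at the start, anywhere to the left or right of the pallet; round, so it may be gripped across its diameter at any yaw. z is up along its axis.
- lens_mid (a point): Centre (24 mm above its underside) of the black lens with a yellow band, 36 mm diameter, 48 mm high, 0.15 kg, standing loose on the table at the front left. It must not be moved or tipped.
There are look-alikes about, which are no part of the job. What is shaped like the part that bears gear_mid but orange, pink or purple is not meant.

How it is judged (in metres and radians):
At the end, for the whole second after the job is handed in: Disc flat on the pallet midway between the dots (12 mm); bush upright on the disc, centred to 10 mm; ring flat, centred on the blue dot to 10 mm; gear flat, hub up, 60 mm behind the red dot (15 mm each way); all at rest; lens upright, within 20 mm of its start (x of disc_mid in the frame of mark_red between -0.012 and 0.012 m and horizontal distance between disc_mid and mark_red below 0.092 m and horizontal distance between disc_mid and mark_blue below 0.092 m and height (world z) of disc_mid between 0.018 and 0.024 m and horizontal distance between bush_mid and disc_mid below 0.01 m and height (world z) of bush_mid between 0.041 and 0.049 m and horizontal distance between ring_mid and mark_blue below 0.01 m and height (world z) of ring_mid between 0.017 and 0.023 m and x of gear_mid in the frame of mark_red between 0.045 and 0.075 m and y of gear_mid in the frame of mark_red between -0.015 and 0.015 m and height (world z) of gear_mid between 0.021 and 0.027 m and angle between each of disc_mid, bush_mid, ring_mid, gear_mid, lens_mid's own z axis and vertical below 0.1 rad and linear speed of each of disc, bush, ring, gear below 0.02 m/s and distance of lens_mid from where it was at the start of the episode below 0.02 m); the robot touches nothing.
It fails at once if the lens is knocked over or pushed more than 20 mm (distance of lens_mid from where it was at the start of the episode above 0.02 m or angle between lens_mid's own z axis and vertical above 0.4 rad).
It also fails if it takes over 99 s, if anything falls off the work surface, if the arm or the gripper's body presses on something with over 40 N, if the wrist force passes 120 N, or if a joint passes its speed limit or range.

## Working session

There is one attempt and no reset: what is moved stays moved. The work goes in short steps, each a Python script; the robot and the scene stay as the last script left them, time stands still between calls to the robot, and variables do not carry over. Pictures are saved under pics/ and viewed, about 12 in all and at most 16, crops included, and the job is handed in when it is done.

```bash
ls; mkdir -p pics; python3 - <<'E'
from plant import bot
import cv2,numpy as np
np.set_printoptions(precision=3,suppress=True)
for n in("scene","top","wrist"):
    im=bot.camera(n); cv2.imwrite(f"pics/{n}0.png",im[:,:,::-1])
    c=bot.get_calibration(n); print(n,{k:np.array(v) for k,v in c.items()})
print(bot.read_state())
E
```

```text
pics
scene {'fx': array(443.105), 'fy': array(443.105), 'cx': array(275.713), 'cy': array(212.465), 'distortion': array([-0.083,  0.   ,  0.   ,  0.   ,  0.   ]), 'view': array([[   -0.468,     0.884,     0.008,   187.694],
       [   -0.566,    -0.306,     0.766,   252.052],
       [    0.679,     0.354,     0.643, -1394.099],
       [    0.   ,     0.   ,     0.   ,     1.   ]])}
top {'fx': array(468.377), 'fy': array(468.377), 'cx': array(281.576), 'cy': array(200.424), 'distortion': array([-0.156,  0.   ,  0.   ,  0.   ,  0.   ]), 'view': array([[    0.009,    -1.   ,     0.005,    18.22 ],
       [    0.993,     0.01 ,     0.119,  -481.835],
       [   -0.119,     0.004,     0.993, -1039.625],
       [    0.   ,     0.   ,     0.   ,     1.   ]])}
wrist {'fx': array(352.284), 'fy': array(352.284), 'cx': array(279.061), 'cy': array(212.17), 'distortion': array([0.006, 0.   , 0.   , 0.   , 0.   ]), 'T_tool_cam': array([[  -0.001,    0.962,    0.272,   73.23 ],
       [   1.   ,    0.001,   -0.001,    0.503],
       [  -0.001,    0.272,   -0.962, -158.105],
       [   0.   ,    0.   ,    0.   ,    1.   ]])}
{'t': 0.15, 'joint_pos': array([-0.97 ,  0.359,  0.011, -0.   , -1.224, -0.288]), 'qvel': array([-0.   , -0.004,  0.003,  0.   , -0.   , -0.   ]), 'tau': array([ -0.001, -58.328,  29.329,   7.001,   0.009,  -0.   ]), 'tcp_pos': array([ 207.577, -641.914,  225.871]), 'eef_rot': array([-0.156,  0.988,  0.001, -0.   ]), 'contact_force': array([ 0.046, -0.833,  0.427]), 'moment': array([ 0.01 , -0.026,  0.037]), 'width': 88.130770970255}
```

View pics/top0.png

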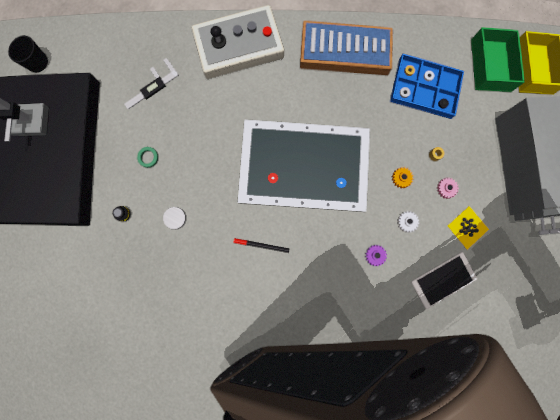

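View pics/scene0.png

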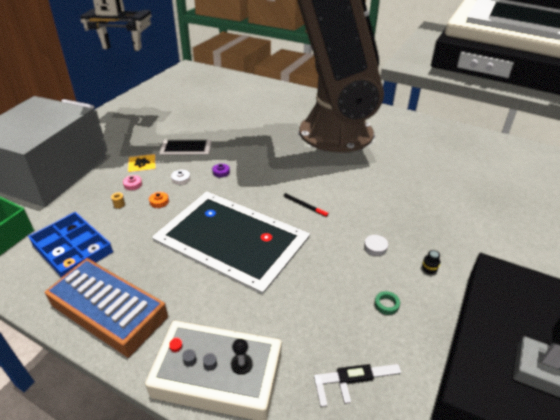

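Top view: red dot (272,178), blue dot (341,183), ring (148,157), disc (174,218), lens (121,213), bush (437,154). The gear-shaped candidates are white (408,222), orange (403,177), pink (448,188) and purple (376,256). White is the one described. I'll triangulate from the two fixed views.

```bash
cat > h.py <<'E'
import numpy as np, cv2
from scipy.spatial.transform import Rotation as R
from plant import bot
np.set_printoptions(precision=1,suppress=True)
def cam_pose(name,st=None):
    c=bot.get_calibration(name)
    if name=="wrist":
        T=np.eye(4);T[:3,:3]=R.from_quat(st["eef_rot"]).as_matrix();T[:3,3]=st["tcp_pos"];T=T@np.array(c["T_tool_cam"])
    else: T=np.linalg.inv(np.array(c["view"]))
    return c,T
def ray(name,px,st=None):
    c,T=cam_pose(name,st)
    K=np.array([[c["fx"],0,c["cx"]],[0,c["fy"],c["cy"]],[0,0,1.]])
    u=cv2.undistortPoints(np.array([[px]],float),K,np.array(c["distortion"],float))[0,0]
    d=T[:3,:3]@np.array([u[0],-u[1],-1.]); return T[:3,3],d/np.linalg.norm(d)
def on_plane(o,d,z): return o+d*(z-o[2])/d[2]
def tri(r1,r2):
    A=np.c_[r1[1],-r2[1]];s=np.linalg.lstsq(A,r2[0]-r1[0],rcond=None)[0]
    a,b=r1[0]+s[0]*r1[1],r2[0]+s[1]*r2[1]; return (a+b)/2,np.linalg.norm(a-b)
# HSV bounds (OpenCV) per thing
HSV={"red":[((0,150,100),(8,255,255)),((173,150,100),(180,255,255))],"blue":[((100,150,110),(118,255,255))],
"green":[((62,80,50),(92,255,255))],"brass":[((17,110,80),(30,255,255))],"white":[((0,0,185),(180,45,255))]}
def blob(im,key,near,rad,hull=True):
    """centre, area, extents of the mask's blob nearest a pixel"""
    hsv=cv2.cvtColor(im,cv2.COLOR_RGB2HSV)
    m=sum(cv2.inRange(hsv,*b) for b in HSV[key])
    w=np.zeros_like(m);cv2.circle(w,tuple(int(v) for v in near),rad,255,-1);m&=w
    cs=[c for c in cv2.findContours(m,cv2.RETR_EXTERNAL,cv2.CHAIN_APPROX_NONE)[0]]
    c=max(cs,key=cv2.contourArea); c=cv2.convexHull(c)
    M=cv2.moments(c); return np.array([M["m10"]/M["m00"],M["m01"]/M["m00"]]),M["m00"],cv2.boundingRect(c)
E
python3 - <<'E'
from h import *
t=cv2.imread("pics/top0.png")[:,:,::-1];s=cv2.imread("pics/scene0.png")[:,:,::-1]
for n,k,a,b,z in [("red","red",(272,178),(266,238),12.5),("blue","blue",(341,183),(210,213),12.5),("ring","green",(148,157),(387,302),16),
  ("disc","white",(174,218),(376,245),18),("bush","brass",(437,154),(118,200),30),("gear","white",(408,222),(180,177),16)]:
    try:
        p=blob(t.copy(),k,a,22);q=blob(s.copy(),k,b,18)
        r1=ray("top",p[0]);X,e=tri(r1,ray("scene",q[0]))
        print(n,p[0],p[1],p[2],q[0],q[1],q[2],"tri",X,e,"plane",on_plane(*r1,z))
    except Exception as ex: print(n,repr(ex))
# pallet corners in the top view
g=cv2.inRange(cv2.cvtColor(t.copy(),cv2.COLOR_RGB2HSV),(0,0,185),(180,45,255)); 
w=np.zeros_like(g);w[112:218,230:378]=255;g&=w
c=max(cv2.findContours(g,cv2.RETR_EXTERNAL,cv2.CHAIN_APPROX_NONE)[0],key=cv2.contourArea)
b=cv2.boxPoints(cv2.minAreaRect(c));P=np.array([on_plane(*ray("top",q),12) for q in b]);print(b,P,np.linalg.norm(P-np.roll(P,1,0),axis=1))
cv2.imwrite("pics/crop1.png",np.vstack([cv2.resize(t[130:275,360:475],None,fx=4,fy=4,interpolation=cv2.INTER_CUBIC)])[:,:,::-1])
E
```

```text
red [272.5 177.5] 70.5 (268, 173, 10, 10) [265.9 236.9] 76.5 (260, 233, 13, 9) tri [536.5  45.2  13.1] 2.0293853124791217 plane [537.1  44.3  12.5]
blue [340.8 182.4] 72.0 (336, 178, 11, 10) [210.1 212.6] 59.5 (205, 209, 11, 8) tri [ 526.6 -114.2   14. ] 1.96106281691447 plane [ 527.3 -115.2   12.5]
ring [147.3 156.7] 303.0 (138, 147, 20, 21) [386.9 302.4] 408.0 (375, 292, 25, 22) tri [585.4 344.7   8.7] 2.791415598234747 plane [584.2 341.2  16. ]
disc [173.4 217.6] 354.0 (163, 207, 22, 22) [376. 245.] 990.0 (358, 227, 37, 37) tri [440.9 274.7  11. ] 1.8828482265040414 plane [440.7 272.2  18. ]
bush [436.4 153.6] 135.0 (429, 147, 15, 14) [117.5 199.8] 137.5 (111, 193, 13, 15) tri [ 598.7 -345.1   16.7] 1.1072933387144797 plane [ 596. -341.   30.]
gear [408.5 221.2] 295.0 (399, 211, 20, 21) [180.  177.9] 933.5 (162, 163, 37, 33) tri [ 437.4 -274.7    6.2] 2.779616136205448 plane [ 437.4 -273.2   16. ]
[[237.2 202.2]
 [243.  118.8]
 [371.7 127.8]
 [365.9 211.2]] [[ 478.4  125.4   12. ]
 [ 678.3  116.1   12. ]
 [ 660.3 -190.9   12. ]
 [ 460.3 -173.6   12. ]] [299.6 200.1 307.6 200.8]
```

View pics/crop1.png

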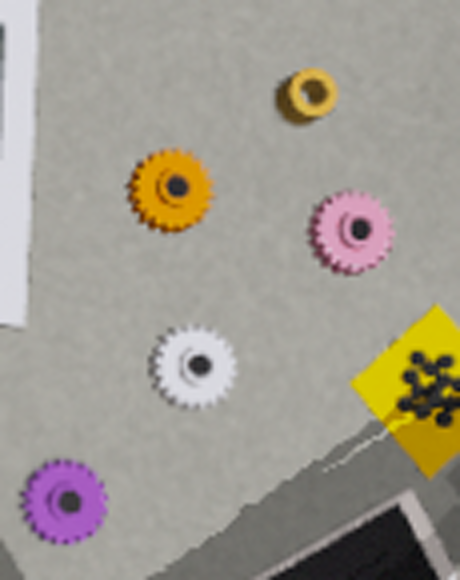

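The white gear (centre of crop) is confirmed as the target; the orange, pink and purple gears are decoys. Next come close wrist looks, two places per area.

```bash
cat >> h.py <<'E'
def project(name,X,st=None):
    c,T=cam_pose(name,st);p=np.linalg.inv(T)@np.r_[X,1]
    K=np.array([[c["fx"],0,c["cx"]],[0,c["fy"],c["cy"]],[0,0,1.]])
    return cv2.projectPoints(np.array([[p[0],-p[1],-p[2]]]),np.zeros(3),np.zeros(3),K,np.array(c["distortion"],float))[0][0,0]
DOWN=[0,1,0,0]
def yawq(a): # a: angle of tool y (jaw direction) from world y, about world z
    return (R.from_euler("z",a)*R.from_quat(DOWN)).as_quat()
def look(fn):
    st=bot.read_state();im=bot.camera("wrist").copy();cv2.imwrite(f"pics/{fn}.png",im[:,:,::-1]);return st,im
E
python3 - <<'E'
from h import *
import pickle
V={}
for n,p in [("g1",(500,-290,170)),("g2",(560,-300,170)),("p1",(540,-60,170)),("p2",(540,10,170)),("d1",(500,300,170)),("d2",(540,290,170))]:
    bot.move_ptp(p,DOWN); V[n]=look(n)
pickle.dump(V,open("V.pkl","wb"));print(bot.read_state()["t"])
S=lambda n:V[n][1]
m=np.vstack([np.hstack([S("g1"),S("p1")]),np.hstack([S("d1"),S("d2")])])
cv2.imwrite("pics/m1.png",cv2.resize(m,(800,600),interpolation=cv2.INTER_AREA)[:,:,::-1])
E
```

```text
5.225
```

View pics/m1.png

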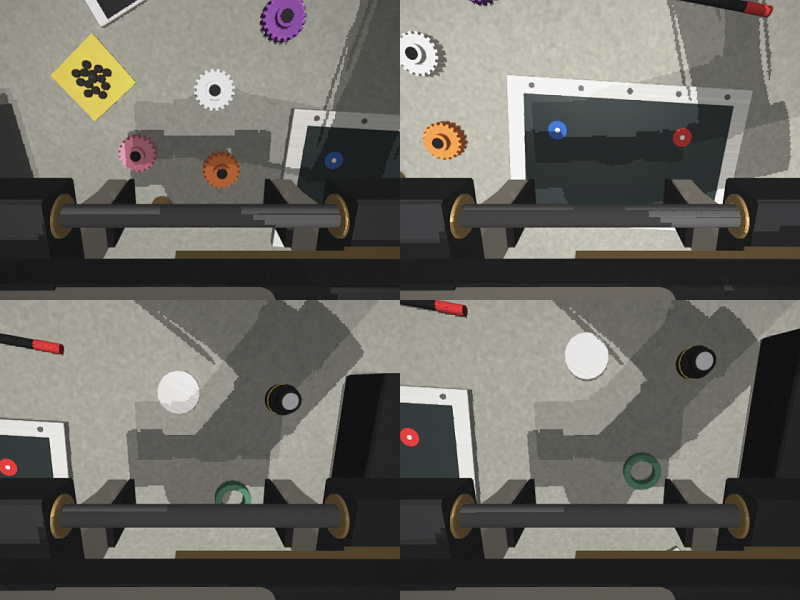

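The wrist montage shows the gear at (214,89) in g1, blue and red dots at (557,130) and (682,137) in p1, disc at (586,356), ring at (641,470) and lens at (697,361) in d2. The gripper hides the lower half of the image. I'll measure these now.

```bash
python3 - <<'E'
from h import *
import pickle
V=pickle.load(open("V.pkl","rb"))
HSV["red"]=[((0,150,60),(8,255,255)),((173,150,60),(180,255,255))];HSV["blue"]=[((100,130,60),(118,255,255))]
HSV["green"]=[((60,70,30),(92,255,255))];HSV["brass"]=[((15,110,50),(30,255,255))];HSV["white"]=[((0,0,195),(180,30,255))]
for n,k,X,z,vs in [("red","red",(537,45,12.5),12.5,("p1","p2")),("blue","blue",(527,-115,12.5),12.5,("p1","p2")),
 ("ring","green",(585,342,16),16,("d1","d2")),("disc","white",(440.7,272,18),18,("d1","d2")),("gear","white",(437,-273,16),16,("g1","g2")),("bush","brass",(596,-341,30),30,("g1","g2"))]:
    rs=[]
    for v in vs:
        st,im=V[v];px=project("wrist",X,st)
        try:
            b=blob(im,k,px,45);r=ray("wrist",b[0],st);rs.append(r);print(n,v,"pred",px,"got",b[0],b[1],b[2],"plane",on_plane(*r,z))
        except Exception as e: print(n,v,px,e)
    if len(rs)==2: print("   tri",*tri(*rs))
cv2.imwrite("pics/m2.png",np.hstack([V["g2"][1],V["p2"][1]])[:,:,::-1][::2,::2])
E
```

```text
red p1 pred [393.3 192.2] got [394.8 192. ] 508.5 (382, 180, 27, 25) plane [536.8  46.4  12.5]
red p2 pred [316.6 192.4] got [318.  192.3] 513.5 (305, 180, 27, 26) plane [536.9  46.3  12.5]
   tri [536.7  46.2  13.1] 0.08233853520955012
blue p1 pred [218.3 181.6] got [220.  181.7] 532.0 (207, 169, 27, 26) plane [ 527.1 -113.5   12.5]
blue p2 pred [140.5 181.8] got [142.2 181.8] 548.0 (129, 169, 28, 27) plane [ 527.  -113.5   12.5]
   tri [ 527.  -113.5   12.5] 0.1177974054300857
ring d1 pred [322.8 281.4] got [325.2 271.1] 1304.5 (301, 253, 50, 33) plane [574.1 344.   16. ]
ring d2 pred [335.6 241.5] got [338.3 239.2] 2076.5 (313, 214, 52, 52) plane [582.7 344.4  16. ]
   tri [608.  355.5 -54.4] 2.987883971307025
disc d1 pred [246.8 129.6] got [249.2 128.5] 2708.0 (220, 99, 59, 60) plane [439.8 274.1  18. ]
disc d2 pred [258.   78.3] got [260.4  77.9] 3049.0 (230, 45, 62, 66) plane [440.4 274.   18. ]
   tri [440.  273.8  13.8] 0.011370710072632724
gear g1 pred [298.5 125.5] got [299.9 125. ] 2570.0 (272, 96, 57, 59) plane [ 436.6 -271.8   16. ]
gear g2 pred [312.   48.6] got [313.6  48.2] 3065.0 (284, 16, 60, 66) plane [ 436.6 -271.7   16. ]
   tri [ 436.7 -271.8   16.1] 0.07528718983720455
bush g1 pred [225.  299.3] got [226.  280.8] 191.5 (213, 275, 27, 11) plane [ 576.8 -339.3   30. ]
bush g2 pred [233.3 239.4] got [231.9 237.5] 986.5 (215, 218, 34, 39) plane [ 594.2 -342.2   30. ]
   tri [ 637.6 -359.2  -90.7] 0.03170066918925264
```

View pics/m2.png

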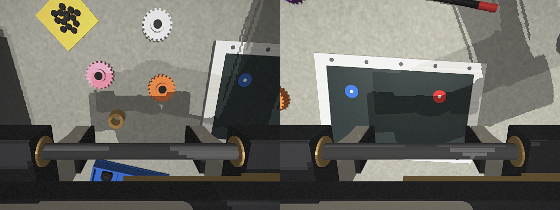

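Wrist looks agree with each other to about 0.2 mm, and with the top view to about 2 mm:

| Item | Position (x, y) | Height z, triangulated |
|---|---|---|
| Red dot | (536.8, 46.3) | 13.1 |
| Blue dot | (527.0, −113.5) | 12.5 |
| Gear | (436.7, −271.8) | 16.1 |
| Disc | (440.1, 274) | 13.8 |

The ring was partly hidden, so I'll take two unobstructed looks at it, then pick and place it.

```bash
cat >> h.py <<'E'
HSV["green"]=[((60,70,30),(92,255,255))];HSV["brass"]=[((15,110,50),(30,255,255))];HSV["white"]=[((0,0,195),(180,30,255))]
RED=np.array([536.8,46.3]);BLUE=np.array([527.0,-113.5])
ey=(RED-BLUE)/np.linalg.norm(RED-BLUE);ex=np.array([ey[1],-ey[0]])
if ex[0]<0: ex=-ex
TH=np.arctan2(ex[1],ex[0]);MID=(RED+BLUE)/2;GEAR_T=RED+60*ex
def locate(key,X,views,tag):
    rs=[]
    for i,p in enumerate(views):
        bot.move_ptp(p,DOWN);bot.pause(.1);st,im=look(f"{tag}{i}");px=project("wrist",X,st)
        b=blob(im,key,px,45);r=ray("wrist",b[0],st);rs.append(r);print(tag,px,b[0],b[1],b[2],on_plane(*r,X[2]))
    X3,e=tri(*rs);print("  tri",X3,e);return (on_plane(*rs[0],X[2])+on_plane(*rs[1],X[2]))[:2]/2,X3
def pick(xy,z,q,opening,force,up=120):
    bot.move_gripper(opening);bot.move_ptp([*xy,up],q);bot.line_to([*xy,z+25],200);bot.line_to([*xy,z],60)
    bot.move_gripper(0,force);w=bot.read_state()["width"];bot.line_to([*xy,up],150)
    s=bot.read_state();print("picked width",w,"after lift",s["width"],"F",s["contact_force"],"t",s["t"]);return w
def place(xy,z,q,opening,up=120):
    bot.move_ptp([*xy,up],q);bot.line_to([*xy,z+15],150);bot.line_to([*xy,z],30)
    bot.pause(.2);s=bot.read_state();print("at",s["tcp_pos"],"F",s["contact_force"])
    bot.move_gripper(opening);bot.pause(.2);bot.line_to([*xy,z+45],100);bot.line_to([*xy,up],200);print("t",bot.read_state()["t"])
E
python3 - <<'E'
from h import *
print(TH,MID,GEAR_T)
for a in (np.pi/2,-np.pi/2):
    for p in ((583,344,4),(440,274,4),(527,-113,16)): print(a,p,bot.solve_ik(p,yawq(a)))
xy,X=locate("green",(583,343,16),[(640,330,170),(650,270,170)],"ring")
print(xy)
E
```

```text
-0.06124994899939981 [531.9 -33.6] [596.7  42.6]
1.5707963267948966 (583, 344, 4) [ 0.8  0.6 -0.2  0.  -0.8 -0.8]
1.5707963267948966 (440, 274, 4) [ 0.9  0.4 -0.6  0.  -0.6 -0.9]
1.5707963267948966 (527, -113, 16) [ 0.2  0.4 -0.5  0.  -0.7 -0.2]
-1.5707963267948966 (583, 344, 4) [ 0.8  0.6 -0.2  0.  -0.8  2.3]
-1.5707963267948966 (440, 274, 4) [ 0.9  0.4 -0.6  0.  -0.6  2.2]
-1.5707963267948966 (527, -113, 16) [ 0.2  0.4 -0.5  0.  -0.7  3. ]
ring [293.5 133.5] [296.2 135.5] 2464.0 (269, 107, 56, 58) [584.7 345.4  16. ]
ring [362.6 120.6] [364.  122.7] 2612.5 (335, 94, 59, 58) [584.8 344.3  16. ]
  tri [585.  345.6  10.2] 0.12386683870246777
[584.7 344.8]
```

```bash
python3 - <<'E'
from h import *
q=yawq(np.pi/2);xy=(584.7,344.9)
pick(xy,4,q,74,20)
place(BLUE,16.5,yawq(np.pi/2+TH),62)
bot.move_ptp([600,-70,170],DOWN);bot.pause(.1);st,im=look("chk_ring")
r=blob(im,"green",project("wrist",(*BLUE,28),st),50);print(r,on_plane(*ray("wrist",r[0],st),28))
b=blob(im,"blue",project("wrist",(*BLUE,12.5),st),20);print(b,on_plane(*ray("wrist",b[0],st),12.5))
E
```

```text
picked width 49.15005248459631 after lift 49.35439175683747 F [-0.1  0.3 -1. ] t 10.825
at [ 527.  -113.5   16.5] F [ 0.5  0.6 -0.8]
t 15.8583
(array([226.3, 112.7]), 2910.5, (197, 82, 60, 62)) [ 526.  -112.4   28. ]
(array([227.7, 114. ]), 599.5, (214, 100, 28, 29)) [ 527.1 -113.5   12.5]
```

View pics/chk_ring.png

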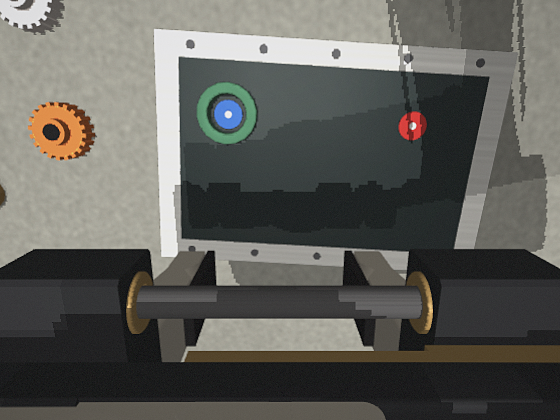

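The ring lies flat round the blue dot at (227,113), with the dot showing in the middle of its hole (about 1 mm off). The disc is next.

```bash
python3 - <<'E'
from h import *
pick((440.1,274.0),4,yawq(np.pi/2),72,35)
place(MID,16.5,yawq(np.pi/2+TH),66)
pick((436.7,-271.8),4,yawq(0),70,15)
place(GEAR_T,16.5,yawq(TH),62)
xy,X=locate("brass",(595,-342,30),[(650,-330,170),(655,-270,170)],"bush");print(xy)
bot.move_ptp([640,-20,190],DOWN);bot.pause(.1);st,im=look("chk_dg")
for k,X in (("white",(*MID,30)),("white",(*GEAR_T,28))):
    px=project("wrist",X,st)
    try: b=blob(im,k,px,45);print(px,b,on_plane(*ray("wrist",b[0],st),X[2]))
    except Exception as e: print(px,e)
E
```

```text
picked width 50.690241913403895 after lift 50.4342657091119 F [ 0.3  0.3 -3.5] t 21.8833
at [531.9 -33.6  16.4] F [ 0.5 -0.3 -3. ]
t 26.475
picked width 48.6639963186739 after lift 48.605483335759416 F [ 0.5 -0.2 -1.3] t 30.425
at [596.7  42.6  16.4] F [ 0.   0.2 -0.6]
t 35.1
bush [261.7 135.3] [259.9 139.5] 952.5 (243, 122, 35, 36) [ 598.4 -343.5   30. ]
bush [190.  129.2] [191.3 133. ] 1116.5 (172, 116, 40, 36) [ 598.1 -341.2   30. ]
  tri [ 599.  -344.1   17.9] 0.4870074246744409
[ 598.2 -342.4]
[263.5  69.8] (array([263.7,  68.6]), 2994.5, (234, 37, 60, 65)) [530.9 -33.4  30. ]
[349.7 147.4] (array([350.9, 147.2]), 2298.5, (324, 120, 55, 55)) [596.5  43.7  28. ]
```

View pics/chk_dg.png

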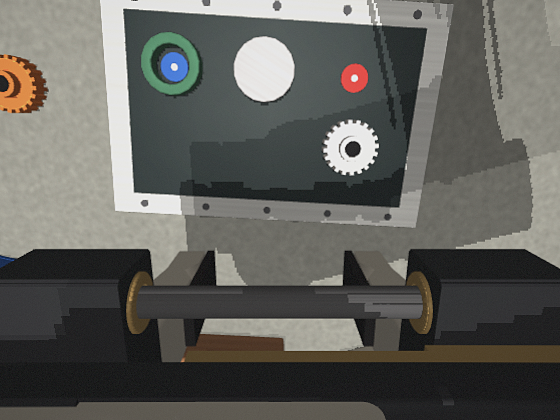

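View pics/bush0.png

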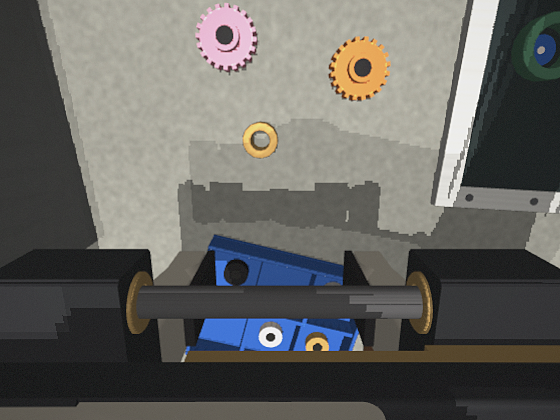

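Disc (264,69) sits midway between the dots and the gear (351,148) is hub up behind the red dot, each within about 1 mm. The brass bush on the table is at (260,139) in bush0. The brass-coloured thing in the blue tray at (317,346) isn't standing on the table, so it isn't meant. Now the bush.

```bash
python3 - <<'E'
from h import *
pick((598.4,-343),6,yawq(0),52,20)
place(np.array([531.5,-33.6]),36.5,yawq(TH),44,up=140)
V=[]
for i,p in enumerate([(600,-40,190),(610,10,190)]):
    bot.move_ptp(p,DOWN);bot.pause(.1);st,im=look(f"fin{i}")
    for k,X,r in (("brass",(*MID,60),40),("green",(*BLUE,28),45),("white",(*GEAR_T,28),40),("red",(*RED,12.5),20),("blue",(*BLUE,12.5),20)):
        b=blob(im,k,project("wrist",X,st),r);print(k,b[0],on_plane(*ray("wrist",b[0],st),X[2]));
        if k=="brass": V.append(ray("wrist",b[0],st))
print("bush tri",*tri(*V))
bot.move_joints([-0.97,0.359,0.012,0,-1.224,-0.288])
t=bot.camera("top");cv2.imwrite("pics/topF.png",t[:,:,::-1]);t0=cv2.imread("pics/top0.png")[:,:,::-1]
print("lens diff",np.abs(t[195:230,105:138].astype(int)-t0[195:230,105:138]).max(),bot.read_state()["t"])
cv2.imwrite("pics/crop2.png",np.hstack([cv2.resize(t[110:220,90:380],None,fx=2,fy=2)[:,:,::-1][:, :]])) 
cv2.imwrite("pics/finm.png",np.hstack([cv2.imread("pics/fin0.png")[:240,80:480],cv2.resize(t[110:230,100:300],None,fx=2,fy=2)[:,:,::-1]]))
E
```

```text
picked width 28.607482650939577 after lift 28.772844071237472 F [-0.5 -0.  -1.1] t 42.6083
at [531.5 -33.6  36.5] F [-0.2  0.5 -1.6]
t 47.1833
brass [287.3 122.4] [531.9 -32.8  60. ]
green [195.5 114.7] [ 526.1 -111.9   28. ]
white [366.9 179.3] [583.2  41.   28. ]
red [372.  126.5] [536.8  46.4  12.5]
blue [197.8 115.9] [ 527.1 -113.5   12.5]
brass [224.9 107.9] [532.  -31.6  60. ]
green [138.6 101.3] [ 526.2 -110.6   28. ]
white [313.4 173.5] [589.1  42.2  28. ]
red [317.7 114.1] [536.8  46.3  12.5]
blue [142.  102.6] [ 526.9 -113.6   12.5]
bush tri [532.  -32.6  53.1] 0.15593706133383428
lens diff 12 50.9917
```

View pics/finm.png

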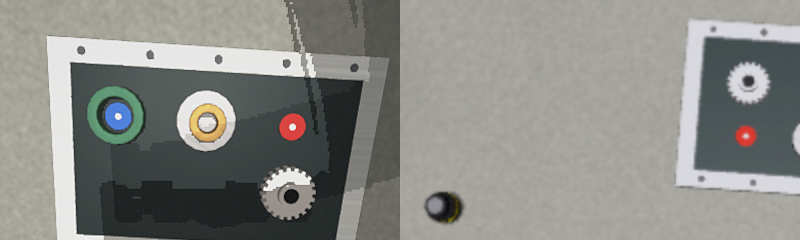

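View pics/topF.png

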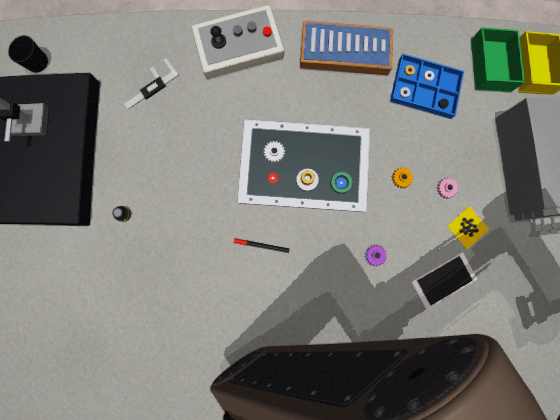

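The last pictures show all four parts in place. The bush is concentric on the disc at (207,122), the blue dot is inside the ring, the gear is hub up behind red, and the lens is unmoved. I'm handing it in.

```bash
python3 -c "
from plant import bot
bot.close_job()"
```

```text
the job is handed in; nothing more can be done
```

The pallet is loaded and the job handed in, at about 51 s of the 99 s allowed. I placed the ring on the blue dot, the disc midway between the dots, the white gear 60 mm behind the red dot, and the bush on the disc. All are released, and the arm is back at its start pose.

**Last checks from the pictures:**
- **Disc:** about 1 mm from the midpoint, measured before the bush went on. It looks concentric with the bush in the final picture.
- **Bush:** about 1 mm from the midpoint. Its triangulated height was 53 mm against 60 mm for its top; the view also takes in its side wall, which reads low.
- **Ring:** 1.5–3 mm from the blue dot in the last two looks. Part of that is its side wall pulling the measured centre over. The dot shows inside the hole, roughly in the middle.
- **Gear:** about 1 mm from its target when checked after placing. Two later readings put it 8–14 mm off in x. I put that down to a shadow cutting off part of the colour mask, because the picture shows it in place.
- **Lens:** unmoved; its patch of the top picture is practically the same as at the start.

The top and wrist cameras disagreed by about 2 mm, which is within their stated calibration. I used the wrist values for the dots and for picking up the parts.

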